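Nest the stray marker cone on its own stack

ROBOT

A 6-joint arm with a two-finger parallel gripper is mounted at the origin on the work surface. World frame = base frame: x ahead of the robot, y to its left, z up, the work surface at z = 0. Lengths are in m, angles in degrees, forces in N, time in s.
With the tool pointing down it reaches from about 0.325 to 0.925 m from the base axis. Payload 3.1 kg.
Tool frame: the origin (TCP) lies at the very end of the fingers, on their centre line; the grasp point (between the pads) lies bot.grip_point_offset behind it (bot.grip_point_offset is the distance from the TCP to the grasp point, in m); y points along the fingers, z is the direction in which the jaws open and shut, and the axes are right-handed (so a half turn about y gives the same grasp; the last joint's range is limited). The gripper opens to 85 mm and grips with 20 to 120 N. Pads are 22 mm wide; open, the fingers measure 114 mm over their backs; the gripper's body (76 mm by 85 mm) begins 54 mm behind the grasp point. The pads swing forward as they close: fully open they stand 13 mm farther back than shut.
Start: joints at [66.108, 12.427, 92.441, -0, 75.132, -6.429], TCP at [0.188, 0.596, 0.231] pointing down, gripper open.
Joint ranges: [-157.48, 157.48], [-44.54, 120.13], [17.64, 146.25], [-64.5, 244.5], [7.68, 150.69], [-147.95, 147.95]. Speed limits (degrees/s): [159.86, 159.86, 180, 180, 180, 180].

INTERFACE

Orientations are given as a 3x3 rotation matrix whose columns are the frame's x, y, z axes.
In Python, from workcell import bot gives the robot as it stands. The module is installed in compiled form; this text tells all that it offers.
- The arm moves only by the tool play_rows, never from a script. Its argument "moves" is text: rows parted by semicolons, each of 7 numbers parted by spaces: the shift along the tool's x, y, z in m, then the turn, a rotation vector about the tool's x, y, z in degrees, then the opening, from 0 (shut) to 1 (fully open). A call has exactly 5 rows; each row is the pose to reach, as a shift and turn from the pose commanded when the call began, along the tool's axes at that moment; what a row does not reach only later rows make up. A row lasts 1/12 s, in which the tool goes at most 41.7 mm and 7.16 degrees, less where a joint would pass 70% of its speed; a pose out of reach is approached as far as the arm can. A call with a gripper value outside its range is refused whole. The fingers move at their own pace and stop on an object; "force" is the grip in N (left out, the last holds). Time passes only in rows, so rows that repeat a pose let the fingers close, or fill a call up. It gives the time, the measured TCP pose, the force and the opening at its end, in the units of the state.
- bot.observe(): the state, without advancing time (a new reading comes with each control period).
- bot.capture(name): name is "scene" or "side" or "wrist"; returns the picture (420x560x3 uint8, red, green, blue); there is no depth.
- bot.camera_params(name): a dict with "fx", "fy", "cx", "cy" (pixels), "R" (3x3) and "t" (3): a world point X has camera coordinates R X + t; the wrist camera has in their place "tool_from_camera" (4x4, takes a point from camera to tool coordinates, whose origin is the TCP and whose axes are the tool frame's). Camera axes: x right, y down, z forward; pixel columns grow to the right and rows downward; lengths in m; the calibration is good to about 2 mm. A picture is of the moment at which its call begins: read the wrist's pose just before it. camera_params takes no time and is no camera call.
- bot.sign_off(): hands the job in, once; it reports no verdict.
Trained networks look in the newest picture that a camera, given by its name, has taken for a name from the list of things; names that differ only in an ending like _2 or _b are one class to them, and where a whole thing is asked for, a point or a joint stands for the part that bears it (a point fixed in the world has none). Each returns a list of dicts, best first, with "confidence" (0 to 1); they miss things now and then, are a little off and sometimes report something else, mostly with a low value. They report only what shows in the picture. A call takes as long as a camera call. They do not tell look-alikes from the thing itself.
- bot.search_frame(thing, camera): "position" ([column, row] in pixels, amid what is visible of it).
- bot.trace(thing, camera): "pixels" (420x560 bool, what is visible of it) and "position" ([column, row] in pixels, amid what is visible of it).
The state is a dict: "time": time; "joint_positions": joint angles; "qvel": joint speeds; "effort": joint torques, N m; "ee_pos": TCP position; "tool_rot": TCP orientation; "force": force on the tool from outside, world axes, zero at the start; "torque": the same for the moment, N m; "finger_gap": finger opening in m.
Only numpy, scipy, OpenCV 4.12 (cv2) and the standard library are available. Lean on these libraries where they do the work, as an engineer would, in place of code of your own. Each camera call takes 0.05 s, during which the arm holds its last target.

TASK

Tidy up in the makerspace: take the loose orange marker cone from the bench and nest it over the orange cones on their stacking foot, so that it sits upright and fully home like the cone beneath it, then let go. Leave the loose blue cone standing where it is.

Things in the scene. Friction and masses are not known exactly. Their poses are not given: they have to be found in the camera images.
- orange_cone_mid (a point): Loose orange marker cone upright on the bench: 100 mm high, 90 g, tapering from 60 mm diameter (plus an 80 mm foot ring, 5 mm thick) to a flat 26 mm top; 36 mm at the best grip, 20 mm above this point. Hollow from below: 68 mm deep, 55 mm wide at the mouth, 32 mm at the ceiling. Point: on its axis half-way up, 50 mm above its underside; z up, yaw is free.
- orange_stack_top (a point): Orange stack, fixed: plywood foot (104 mm across, 8 mm thick) with two nested cones of the same form. Point: centre of the upper cone's flat top, 140 mm above the bench; z up. A cone fully home rests its hollow's ceiling on this top with about 3 mm play around: its top is 32 mm above this point, its half-way point 18 mm below, its underside 68 mm below.
- blue_cone_mid (a point): A loose blue marker cone, to be left standing: smaller, 90 mm high, 48 mm across at the bottom, 20 mm at the top, foot ring 68 mm across. The point is on its axis half-way up, 45 mm above its underside; z points up.
- blue_stack_top (a point): The blue stack, not the place for the orange cone, fixed to the bench: a plywood foot like the other one (104 mm across, 8 mm thick) carrying one blue cone. The point is the centre of that cone's flat top, 98 mm above the bench.
There are look-alikes about, which are no part of the job. Leave any green look-alike of the part that bears orange_cone_mid alone.

How it is judged (in metres and radians):
At the end, for the whole second after the job is handed in: The orange cone, released, is on the orange stack: axes within 12 mm, upright within 10 degrees, its half-way point at least 10 mm below the stack's top point (fully home is 18 mm); the loose blue cone is upright within 10 degrees and within 30 mm of its start (horizontal distance between orange_cone_mid and orange_stack_top below 0.012 m and z of orange_cone_mid in the frame of orange_stack_top below -0.01 m and angle between each of orange_cone_mid, blue_cone_mid's own z axis and vertical below 0.175 rad and distance of blue_cone_mid from where it was at the start of the episode below 0.03 m); the robot touches nothing.
It fails at once if the loose blue cone is shifted by more than 30 mm or knocked over (distance of blue_cone_mid from where it was at the start of the episode above 0.03 m or angle between blue_cone_mid's own z axis and vertical above 0.35 rad).
It also fails if it takes over 38 s, if anything falls off the work surface, if the arm or the gripper's body presses on something with over 40 N, if the wrist force passes 120 N, or if a joint passes its speed limit or range.

## Working session

There is one attempt and no reset: what is moved stays moved. The work goes in short steps, Python scripts to look and compute and a tool call to move; the robot and the scene stay as the last step left them, time stands still between calls to the robot, and variables do not carry over. Pictures are saved under pics/ and viewed, and the job is handed in when it is done.

Besides the shell and the picture viewer there is one more tool, called after "Emit:" as a command line: name --argument value ..., lists and objects as JSON in quotes. play_rows: Moves the arm, as the interface text tells. Its arguments: {"type":"object","properties":{"moves":{"type":"string"},"force":{"type":"number"}},"required":["moves"]}

```bash
mkdir -p pics
python3 - <<'E'
from workcell import bot
import cv2,numpy as np
s=bot.observe(); print(s['time'],s['ee_pos'],np.round(s['tool_rot'],3).tolist(),s['finger_gap'],bot.grip_point_offset)
for c in ['scene','side']:
    im=bot.capture(c); cv2.imwrite(f'pics/{c}0.png',im[:,:,::-1])
    p=bot.camera_params(c); print(c,p)
    for t in ['orange_cone_mid','orange_stack_top','blue_cone_mid','blue_stack_top']:
        print(t,[(np.round(d['position']).tolist(),round(d['confidence'],2)) for d in bot.search_frame(t,c)])
E
```

```text
0.0 [0.18720549 0.59545791 0.22998224] [[0.954, -0.001, 0.3], [-0.3, -0.002, 0.954], [-0.0, -1.0, -0.002]] 0.0854644877917662 0.0187
scene {'fx': 534.1162224524995, 'fy': 534.1162224524995, 'cx': 284.9797156202287, 'cy': 205.06654557765413, 'R': array([[-0.37781309,  0.92571858, -0.01738909],
       [ 0.66862964,  0.25979975, -0.69673416],
       [-0.64046208, -0.27486214, -0.71711863]]), 't': array([ 0.20606954, -0.22240116,  1.52974189])}
orange_cone_mid [([225.0, 155.0], 0.64), ([186.0, 177.0], 0.62), ([282.0, 212.0], 0.61), ([222.0, 212.0], 0.6)]
orange_stack_top [([344.0, 316.0], 0.87)]
blue_cone_mid [([390.0, 264.0], 0.77)]
blue_stack_top [([187.0, 267.0], 0.89)]
side {'fx': 401.68141254241567, 'fy': 401.68141254241567, 'cx': 276.43891225822495, 'cy': 211.95617331640975, 'R': array([[ 0.97835412, -0.20691028,  0.00336797],
       [-0.1448536 , -0.69636715, -0.70291551],
       [ 0.14778579,  0.68721243, -0.71126538]]), 't': array([-0.44078551,  0.10052886,  1.0036339 ])}
orange_cone_mid [([263.0, 241.0], 0.87), ([302.0, 286.0], 0.64), ([272.0, 343.0], 0.58), ([208.0, 335.0], 0.57)]
orange_stack_top [([323.0, 172.0], 0.76)]
blue_cone_mid [([268.0, 168.0], 0.9)]
blue_stack_top [([368.0, 274.0], 0.77)]
```

View pics/scene0.png

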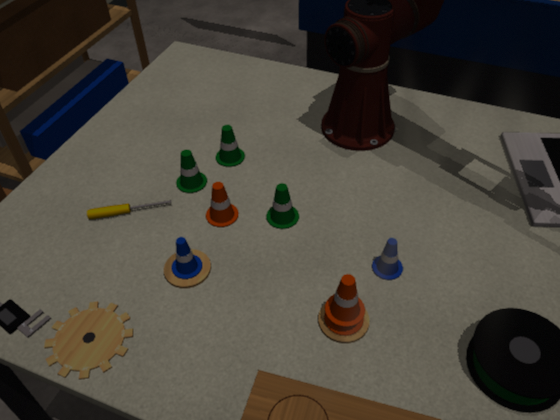

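View pics/side0.png

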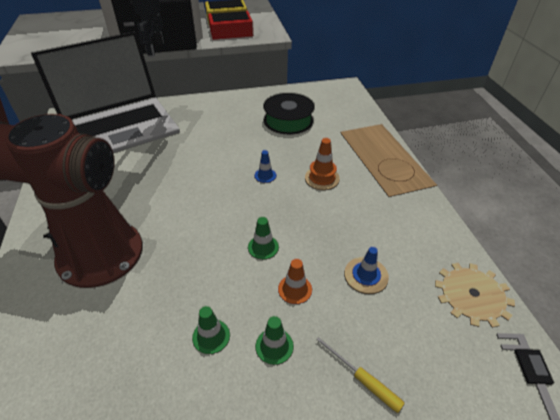

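Orange candidates: the loose orange cone is at scene (222,205) / side (295,281). Green look-alikes stand at scene (228,145), (188,172), (282,207) and side (263,240), (208,330), (275,340). The orange stack is at scene (345,305) / side (323,165), the loose blue cone at scene (389,258) / side (265,166), and the blue stack at scene (186,260) / side (369,268). By the description, I choose the single orange cone at (222,205).

```bash
cat > h.py <<'E'
import numpy as np,cv2
from scipy.optimize import least_squares,minimize
from workcell import bot
P={c:bot.camera_params(c) for c in ['scene','side']}
def proj(p,X):
    X=np.atleast_2d(X); c=X@np.asarray(p['R']).T+p['t']; return np.c_[p['fx']*c[:,0]/c[:,2]+p['cx'],p['fy']*c[:,1]/c[:,2]+p['cy']]
def tri(obs,P=P):
    f=lambda X:np.concatenate([proj(P[c],X)[0]-o for c,o in obs.items()])
    r=least_squares(f,[0.5,0,0.05]); return r.x,np.abs(r.fun).max()
def ring(x,y,z,r,n=60):
    a=np.linspace(0,2*np.pi,n); return np.c_[x+r*np.cos(a),y+r*np.sin(a),z+0*a]
def frusta(x,y,parts,p,S=4,shape=(420,560)):
    m=np.zeros((shape[0]*S,shape[1]*S),np.uint8)
    for z0,r0,z1,r1 in parts:
        q=np.vstack([proj(p,ring(x,y,z0,r0)),proj(p,ring(x,y,z1,r1))])
        h=cv2.convexHull(((q+.5)*S-.5).astype(np.float32)); cv2.fillConvexPoly(m,np.round(h).astype(np.int32),1)
    return cv2.resize(m.astype(np.float32),(shape[1],shape[0]),interpolation=cv2.INTER_AREA)
CONE=[(0,.040,.005,.040),(0.005,.030,.1,.013)]
def at(parts,z): return [(a+z,b,c+z,d) for a,b,c,d in parts]
STACK=at(CONE,.008)+at(CONE,.04)
BLUE=[(0,.034,.005,.034),(0.005,.024,.09,.010)]
def fit(masks,x0,parts,P=P):
    f=lambda v:sum(np.abs(frusta(v[0],v[1],parts,P[c])-m).sum() for c,m in masks.items())
    r=minimize(f,x0,method='Nelder-Mead',options=dict(initial_simplex=[[x0[0],x0[1]],[x0[0]+.01,x0[1]],[x0[0],x0[1]+.01]],xatol=1e-4,fatol=.5))
    return r.x,r.fun
def colmask(im,kind,c,rad,p=None):
    h=cv2.cvtColor(im,cv2.COLOR_RGB2HSV); H,S,V=[h[...,i].astype(int) for i in range(3)]
    m=((H<12)|(H>175))&(S>190)&(V>60) if kind=='o' else (H>105)&(H<130)&(S>110)
    yy,xx=np.mgrid[:420,:560]; m&=np.hypot(xx-c[0],yy-c[1])<rad
    return m
E
python3 - <<'E'
from h import *
g={'scene':[222,205],'side':[295,281]}; G={'scene':[345,305],'side':[323,165]}; B={'scene':[389,258],'side':[265,166]}; BS={'scene':[186,260],'side':[369,268]}
for n,o in dict(oc=g,os=G,bc=B,bs=BS).items(): print(n,tri(o))
ims={c:bot.capture(c) for c in P}
for t,o,parts in [('orange_cone_mid',g,CONE),('blue_cone_mid',B,BLUE)]:
    ms={}
    for c in P:
        for d in bot.trace(t,c):
            if np.hypot(*(np.array(d['position'])-o[c]))<18: ms[c]=d['pixels'].astype(np.float32);print(t,c,d['position'],d['confidence'],d['pixels'].sum())
    if ms:
        print(t,fit(ms,tri(o)[0][:2],parts),[fit({c:m},tri(o)[0][:2],parts) for c,m in ms.items()])
# stack: colour, close white band
ms={}
for c in P:
    m=colmask(ims[c],'o',G[c],48).astype(np.uint8); m=cv2.morphologyEx(m,cv2.MORPH_CLOSE,np.ones((15,3)))
    ms[c]=m.astype(np.float32)
    v=ims[c].copy(); v[m>0]=v[m>0]//2+[0,127,0]; a=G[c]; b=g[c]
    t1=cv2.resize(v[a[1]-50:a[1]+50,a[0]-50:a[0]+50],(400,400)); t2=cv2.resize(ims[c][b[1]-50:b[1]+50,b[0]-50:b[0]+50],(400,400))
    cv2.imwrite(f'pics/crop_{c}.png',np.hstack([t1,t2])[:,:,::-1])
print('stack',fit(ms,tri(G)[0][:2],STACK),[fit({c:m},tri(G)[0][:2],STACK) for c,m in ms.items()])
E
```

```text
oc (array([ 0.44803405, -0.20400147,  0.03293999]), np.float64(0.9446554295528813))
os (array([0.62086827, 0.15868588, 0.05312952]), np.float64(0.428378521477498))
bc (array([0.45977498, 0.20814631, 0.0356787 ]), np.float64(0.014650561504709003))
bs (array([ 0.62476254, -0.20254615,  0.03150069]), np.float64(1.2215974181548859))
orange_cone_mid scene [221.4, 210.4] 0.93 905
orange_cone_mid side [296.6, 284.5] 0.6 1058
orange_cone_mid (array([ 0.44917409, -0.205958  ]), np.float64(160.5625)) [(array([ 0.44873294, -0.20708901]), np.float64(91.8125)), (array([ 0.44944215, -0.20471422]), np.float64(60.3125))]
blue_cone_mid scene [386.9, 263.2] 0.95 870
blue_cone_mid side [263.6, 167.7] 0.69 440
blue_cone_mid (array([0.45936554, 0.20693657]), np.float64(83.0)) [(array([0.45907957, 0.20684542]), np.float64(42.0)), (array([0.45998284, 0.20877286]), np.float64(38.4375))]
stack (array([0.62089309, 0.1586912 ]), np.float64(814.625)) [(array([0.62027358, 0.1582111 ]), np.float64(570.5)), (array([0.62514287, 0.16429852]), np.float64(235.5))]
```

View pics/crop_scene.png

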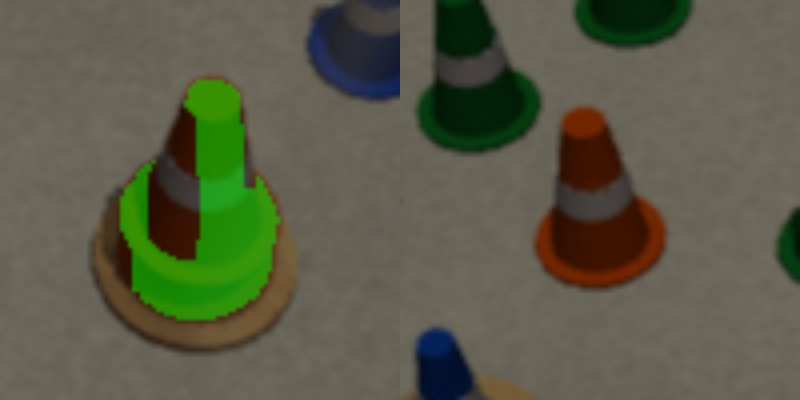

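View pics/crop_side.png

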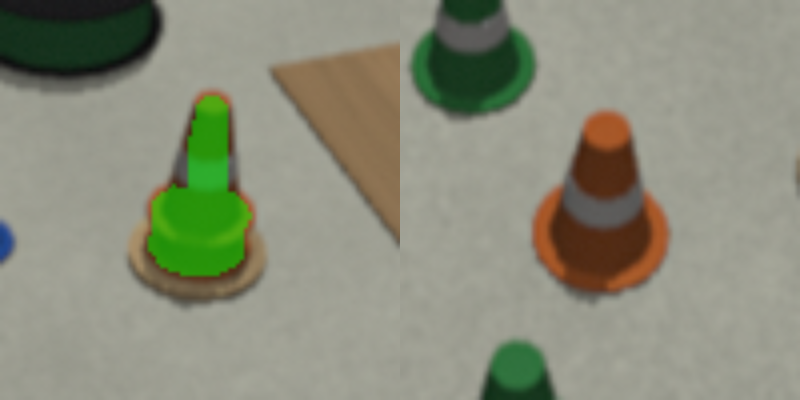

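The crops confirm the single orange cone in both views, with no foot under it. The stack's colour mask was incomplete because of shadow, so I redo the stack with a looser mask plus the top disc, and locate the green neighbours to choose a jaw direction.

Run:
```python
from h import *
print('top tri',tri({'scene':[347.5,279.5],'side':[325.5,140.5]}))
for c,o in {'scene':[347.5,279.5],'side':[325.5,140.5]}.items():
    f=least_squares(lambda v:proj(P[c],[v[0],v[1],.14])[0]-o,[.62,.16]); print(c,f.x)
ims={c:cv2.imread(f'pics/{c}0.png')[:,:,::-1].copy() for c in P}
G={'scene':[345,300],'side':[323,165]}
ms={}
for c in P:
    h=cv2.cvtColor(ims[c],cv2.COLOR_RGB2HSV); H,S,V=[h[...,i].astype(int) for i in range(3)]
    m=((H<11)|(H>172))&(S>165)
    yy,xx=np.mgrid[:420,:560]; m&=np.hypot(xx-G[c][0],yy-G[c][1])<46
    m=cv2.morphologyEx(m.astype(np.uint8),cv2.MORPH_CLOSE,np.ones((15,1))); ms[c]=m.astype(np.float32)
print('stack',fit(ms,[.62,.16],STACK),[fit({c:m},[.62,.16],STACK) for c,m in ms.items()])
x,_=fit(ms,[.62,.16],STACK)
out=[]
for c in P:
    e=frusta(x[0],x[1],STACK,P[c]); v=ims[c].copy(); cs,_=cv2.findContours((e>.5).astype(np.uint8),0,1); cv2.drawContours(v,cs,-1,(0,255,0),1)
    e=frusta(.4492,-.206,CONE,P[c]); cs,_=cv2.findContours((e>.5).astype(np.uint8),0,1); cv2.drawContours(v,cs,-1,(0,255,255),1)
    a=G[c]; out.append(cv2.resize(v[a[1]-45:a[1]+45,a[0]-45:a[0]+45],(400,400)))
cv2.imwrite('pics/ov.png',np.hstack(out)[:,:,::-1])
for s,d in [((228,145),(208,330)),((188,172),(275,340)),((282,207),(263,240))]:print('green',tri({'scene':s,'side':d}))
```

```text
top tri (array([0.62135346, 0.1585055 , 0.13819515]), np.float64(0.11272256076449594))
scene [0.62248583 0.15888174]
side [0.62064167 0.15564809]
stack (array([0.62012624, 0.15853891]), np.float64(990.0)) [(array([0.62038544, 0.15811829]), np.float64(184.25)), (array([0.62436882, 0.16809963]), np.float64(798.9375))]
green (array([ 0.24628072, -0.28773791,  0.03755708]), np.float64(0.7746914296246246))
green (array([ 0.37552312, -0.33619245,  0.03521003]), np.float64(0.5353365483841515))
green (array([ 0.40021096, -0.06809351,  0.03111788]), np.float64(0.7244574073733361))
```

View pics/ov.png

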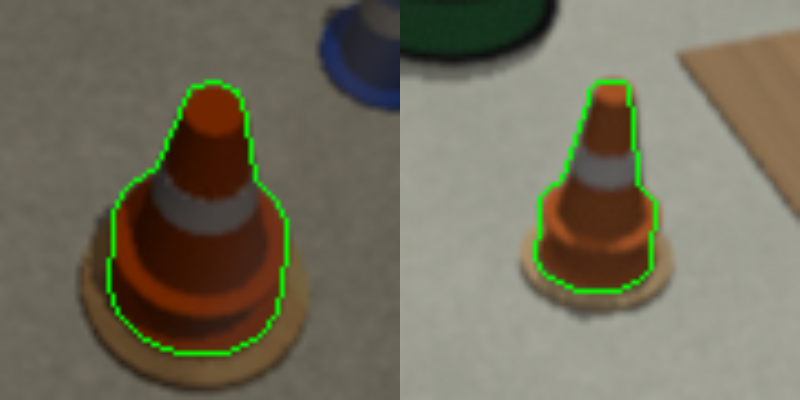

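Geometry: the loose cone is at about (0.449,-0.206) and the stack at about (0.6205,0.1585), with the triangulated top at z=0.138 against 0.140 given. The nearest green cone is about 146 mm from the loose one, so I keep the tool's orientation and travel over.

Emit:
play_rows --moves "0.0232 0 -0.0326 0 0 0 1; 0.0464 0 -0.0652 0 0 0 1; 0.0696 0 -0.0978 0 0 0 1; 0.0928 0 -0.1304 0 0 0 1; 0.116 0 -0.163 0 0 0 1"

```text
time: 1.22
ee_pos: [0.2494, 0.4043, 0.2313]
tool_rot: [[0.954, 0.0, 0.299], [-0.299, -0.0, 0.954], [0.0, -1.0, 0.0]]
force: [1.0, -0.2, 0.7]
finger_gap: 0.0854
```

Emit:
play_rows --moves "0.0232 0 -0.0326 0 0 0 1; 0.0464 0 -0.0652 0 0 0 1; 0.0696 0 -0.0978 0 0 0 1; 0.0928 0 -0.1304 0 0 0 1; 0.116 0 -0.163 0 0 0 1"

```text
time: 1.63
ee_pos: [0.3111, 0.214, 0.2316]
tool_rot: [[0.954, 0.001, 0.299], [-0.299, 0.0, 0.954], [0.001, -1.0, 0.001]]
force: [1.3, -0.3, -0.2]
finger_gap: 0.0855
```

Emit:
play_rows --moves "0.0232 0 -0.0326 0 0 0 1; 0.0464 0 -0.0652 0 0 0 1; 0.0696 0 -0.0978 0 0 0 1; 0.0928 0 -0.1304 0 0 0 1; 0.116 0 -0.163 0 0 0 1"

```text
time: 2.05
ee_pos: [0.373, 0.0233, 0.2319]
tool_rot: [[0.954, 0.002, 0.3], [-0.3, -0.0, 0.954], [0.002, -1.0, 0.001]]
force: [0.8, 0.9, -0.3]
finger_gap: 0.0854
```

Emit:
play_rows --moves "0.0232 0 -0.0326 0 0 0 1; 0.0464 0 -0.0652 0 0 0 1; 0.0696 0 -0.0978 0 0 0 1; 0.0928 0 -0.1304 0 0 0 1; 0.116 0 -0.163 0 0 0 1"

```text
time: 2.47
ee_pos: [0.4347, -0.1672, 0.2316]
tool_rot: [[0.954, 0.001, 0.301], [-0.301, -0.0, 0.954], [0.001, -1.0, 0.0]]
force: [1.2, 0.3, 1.4]
finger_gap: 0.0853
```

Emit:
play_rows --moves "0.0150 0 -0.022 0 0 0 1; 0.025 0 -0.035 0 0 0 1; 0.025 0 -0.035 0 0 0 1; 0.025 0 -0.035 0 0 0 1; 0.025 0 -0.035 0 0 0 1"

```text
time: 2.88
ee_pos: [0.4474, -0.205, 0.2311]
tool_rot: [[0.954, -0.001, 0.3], [-0.3, 0.001, 0.954], [-0.001, -1.0, 0.001]]
force: [0.6, -0.4, -0.2]
finger_gap: 0.0856
```

```bash
cat >> h.py <<'E'
def wristP():
    s=bot.observe(); p=bot.camera_params('wrist'); T=np.asarray(p['tool_from_camera'])
    W=np.eye(4); W[:3,:3]=s['tool_rot']; W[:3,3]=s['ee_pos']; C=np.linalg.inv(W@T)
    return dict(fx=p['fx'],fy=p['fy'],cx=p['cx'],cy=p['cy'],R=C[:3,:3],t=C[:3,3]),s,T
E
python3 - <<'E'
from h import *
p,s,T=wristP(); im=bot.capture('wrist'); print(np.round(T,3).tolist(),p['fx'])
np.save('w1.npy',im)
v=im.copy()
for z,r in [(.1,.013),(.0025,.04)]: cv2.polylines(v,[np.round(proj(p,ring(.449,-.206,z,r))).astype(np.int32)],True,(0,255,255),1)
cv2.imwrite('pics/w1.png',v[:,:,::-1])
ds=bot.trace('orange_cone_mid','wrist')
for d in ds: print(d['position'],d['confidence'],d['pixels'].sum())
if ds:
    print(fit({'w':ds[0]['pixels'].astype(np.float32)},[.449,-.206],CONE,{'w':p}))
E
```

```text
[[0.0, 0.946, 0.324, -0.084], [0.0, -0.324, 0.946, -0.143], [1.0, 0.0, -0.0, -0.001], [0.0, 0.0, 0.0, 1.0]] 292.81056191053904
[271.8, 180.2] 0.97 3090
[372.9, 105.7] 0.81 4047
[148.2, 30.2] 0.76 4957
[155.4, 157.2] 0.74 3930
(array([ 0.45018055, -0.2060414 ]), np.float64(70.25))
```

View pics/w1.png

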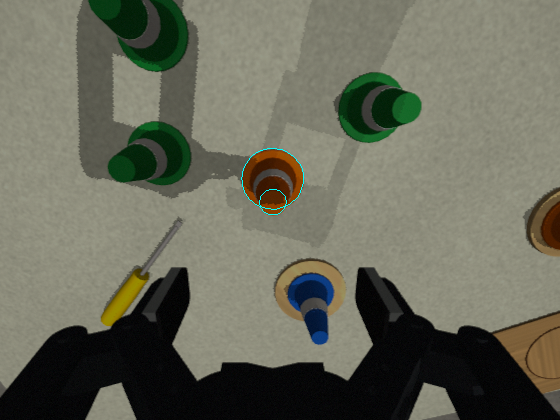

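The wrist view agrees with the fit: cone foot at pixel (272,180), top at (273,205), about (0.450,-0.206). I now go down with the jaws astride it.

Emit:
play_rows --moves "0.0027 0.03 0 0 0 0 1; 0.0027 0.06 0 0 0 0 1; 0.0027 0.09 0 0 0 0 1; 0.0027 0.115 0 0 0 0 1; 0.0027 0.135 0 0 0 0 1" --force 50

```text
time: 3.4
ee_pos: [0.4492, -0.2047, 0.0943]
tool_rot: [[0.954, -0.002, 0.298], [-0.298, 0.001, 0.954], [-0.002, -1.0, 0.001]]
force: [-0.3, -0.2, -0.3]
finger_gap: 0.0859
```

Emit:
play_rows --moves "0 0.015 0 0 0 0 1; 0 0.03 0 0 0 0 1; 0 0.04 0 0 0 0 1; 0 0.047 0 0 0 0 1; 0 0.047 0 0 0 0 1"

```text
time: 3.82
ee_pos: [0.4494, -0.2055, 0.0481]
tool_rot: [[0.954, -0.002, 0.299], [-0.299, 0.001, 0.954], [-0.003, -1.0, 0.001]]
force: [-0.8, 0.6, -0.5]
finger_gap: 0.0855
```

Emit:
play_rows --moves "0 0 0 0 0 0 0.6; 0 0 0 0 0 0 0.5; 0 0 0 0 0 0 0.4; 0 0 0 0 0 0 0.3; 0 0 0 0 0 0 0.2"

```text
time: 4.23
ee_pos: [0.4514, -0.2072, 0.0509]
tool_rot: [[0.954, 0.002, 0.3], [-0.3, -0.001, 0.954], [0.002, -1.0, -0.0]]
force: [-1.3, 0.8, 5.3]
finger_gap: 0.0389
```

Emit:
play_rows --moves "0 0 0 0 0 0 0.1; 0 0 0 0 0 0 0.1; 0 0 0 0 0 0 0.1; 0 0 0 0 0 0 0.1; 0 0 0 0 0 0 0.1"

```text
time: 4.65
ee_pos: [0.4514, -0.2072, 0.0509]
tool_rot: [[0.954, 0.002, 0.3], [-0.3, -0.001, 0.954], [0.002, -1.0, -0.0]]
force: [-1.1, 1.1, 4.7]
finger_gap: 0.0382
```

The fingers stopped at 38 mm, close to the expected 36 mm. I lift the cone and look.

Emit:
play_rows --moves "0 -0.01 0 0 0 0 0.1; 0 -0.025 0 0 0 0 0.1; 0 -0.045 0 0 0 0 0.1; 0 -0.065 0 0 0 0 0.1; 0 -0.085 0 0 0 0 0.1"

```text
time: 5.07
ee_pos: [0.4501, -0.2066, 0.1356]
tool_rot: [[0.954, -0.0, 0.3], [-0.3, 0.0, 0.954], [-0.0, -1.0, -0.0]]
force: [0.4, -0.2, -0.5]
finger_gap: 0.0387
```

Emit:
play_rows --moves "0 -0.02 0 0 0 0 0.1; 0 -0.04 0 0 0 0 0.1; 0 -0.06 0 0 0 0 0.1; 0 -0.08 0 0 0 0 0.1; 0 -0.09 0 0 0 0 0.1"

```text
time: 5.48
ee_pos: [0.4515, -0.2074, 0.2278]
tool_rot: [[0.954, 0.004, 0.3], [-0.3, -0.003, 0.954], [0.005, -1.0, -0.001]]
force: [0.2, -0.2, -0.3]
finger_gap: 0.0387
```

Run:
```python
from h import *
s=bot.observe(); print(s['time'],s['ee_pos'],np.round(s['tool_rot'],3).tolist(),s['finger_gap'],s['force'])
ims=[]
for c in ['wrist','scene','side']:
    im=bot.capture(c); np.save(f'{c}2.npy',im); ims.append(im)
    if c=='scene': im=im[60:270,120:400]; 
    if c=='side': im=im[150:360,180:460]
    ims[-1]=cv2.resize(im,(400,300))
cv2.imwrite('pics/lift.png',np.vstack([np.hstack(ims[:2]),np.hstack([ims[2],ims[2]*0])])[:,:,::-1])
```

```text
5.4833 [ 0.45148955 -0.2074158   0.22780585] [[0.954, 0.004, 0.3], [-0.3, -0.003, 0.954], [0.005, -1.0, -0.001]] 0.03870086893005547 [ 0.15410771 -0.18497541 -0.26853571]
```

View pics/lift.png

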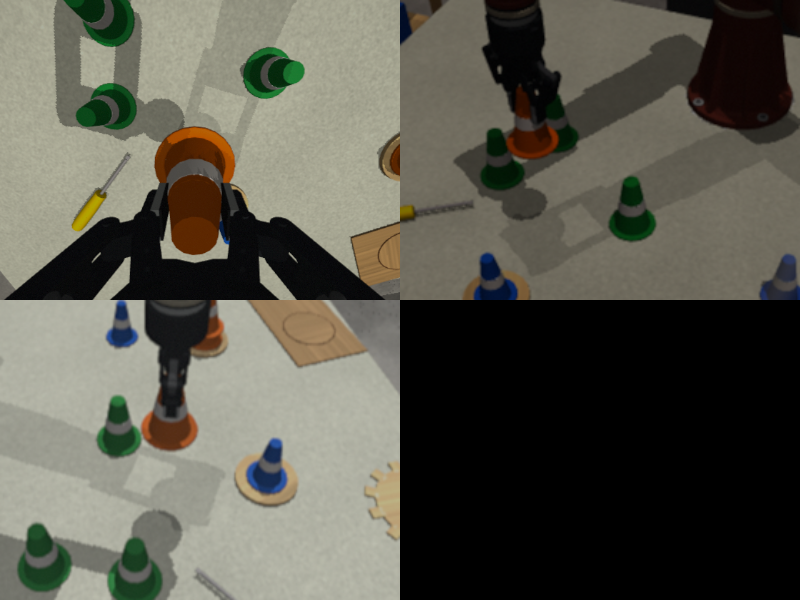

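The cone is held and looks upright, and the greens are undisturbed. I fit its pose in hand (offset, tilt about the jaw axis) against the wrist picture.

Run:
```python
from h import *
p=bot.camera_params('wrist'); T=np.asarray(p['tool_from_camera']); C=np.linalg.inv(T)
q=dict(fx=p['fx'],fy=p['fy'],cx=p['cx'],cy=p['cy'],R=C[:3,:3],t=C[:3,3])
im=np.load('wrist2.npy'); h=cv2.cvtColor(im,cv2.COLOR_RGB2HSV); H,S,V=[h[...,i].astype(int) for i in range(3)]
m=((H<14)|(H>172))&(S>150)&(V>40); m[:,:200]=0; m[:,350:]=0; m[:150]=0
from scipy.spatial.transform import Rotation as Rn
def pts(v,yc,r):  # yc: axial dist above underside
    a=np.linspace(0,2*np.pi,120); X=np.c_[r*np.cos(a),-yc+0*a,r*np.sin(a)]
    # tool y is down ; origin at underside centre, rotate about the gripping point 70 up
    R=Rn.from_rotvec([v[2],0,v[3]]).as_matrix()
    return (X+[0,.07,0])@R.T+[v[0],-.019+v[4],v[1]]   # grip height in tool y=-.019
def model(v):
    mk=np.zeros((840,1120),np.uint8)
    for (z0,r0,z1,r1) in CONE:
        hh=cv2.convexHull(np.vstack([proj(q,pts(v,z0,r0)),proj(q,pts(v,z1,r1))]).astype(np.float32)); cv2.fillConvexPoly(mk,np.round(hh*2).astype(np.int32),1)
    return cv2.resize(mk.astype(np.float32),(560,420),interpolation=cv2.INTER_AREA)
# valid pixels: exclude dark gripper and the white band area
dark=(V<40)|((S<80)&(V<60)); 
white=(~m)&(~dark)
full=m.copy(); 
fill=cv2.morphologyEx(m.astype(np.uint8),cv2.MORPH_CLOSE,np.ones((41,1)))>0
dk=cv2.dilate(dark.astype(np.uint8),np.ones((5,5)))>0
w=(~dk)
w[:, :200]=0; w[:,350:]=0; w[:150]=0; w[365:]=0
# drop the blue cone area etc. is background=0
f=lambda v:(np.abs(model(v)-fill)*w).sum()
best=None
for s in [(0,0,0,0,0),(.003,0,0,.05,0),(-.003,0,0,-.05,0.005)]:
    sim=np.array([s]+[np.array(s)+np.eye(5)[i]*[.004,.004,.06,.06,.004][i] for i in range(5)])
    r=minimize(f,s,method='Nelder-Mead',options=dict(initial_simplex=sim,maxiter=600,xatol=1e-4,fatol=.3)); print(np.round(r.x,4),r.fun,np.degrees(r.x[2:4]))
    if best is None or r.fun<best.fun:best=r
print('upright cost',f([0,0,0,0,0]))
v=im.copy(); cs,_=cv2.findContours(fill.astype(np.uint8),0,1); cv2.drawContours(v,cs,-1,(255,0,255),1)
for z,r in [(.1,.013),(.0025,.04)]: cv2.polylines(v,[np.round(proj(q,pts(best.x,z,r))).astype(np.int32)],True,(0,255,255),1); cv2.polylines(v,[np.round(proj(q,pts([0]*5,z,r))).astype(np.int32)],True,(0,255,0),1)
cv2.imwrite('pics/hand.png',cv2.resize(v[150:380,180:380],(600,690))[:600,:,::-1])
```

```text
[ 0.0004 -0.0006 -0.0022  0.0031  0.002 ] 383.0 [-0.12382972  0.17640653]
[ 0.0027 -0.0006  0.0015  0.0333  0.0046] 323.75 [0.08481364 1.90610034]
[ 0.0005 -0.0005 -0.0024  0.0045  0.0022] 387.0 [-0.13894716  0.25559873]
upright cost 700.0
```

View pics/hand.png

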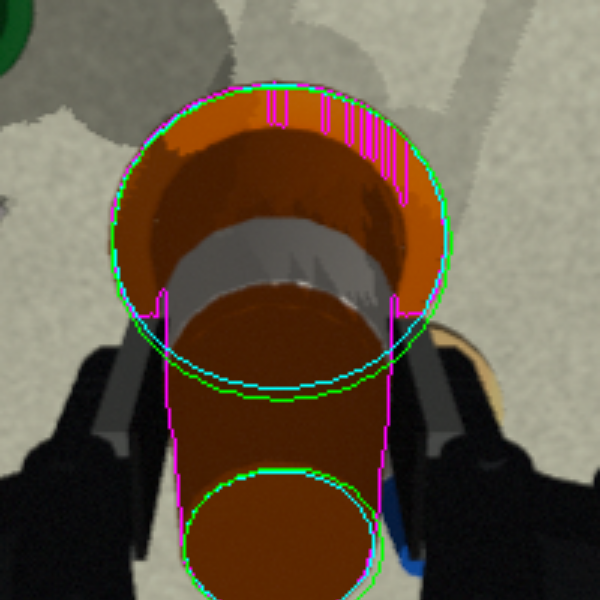

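The fit shows the cone on axis within about 2 mm and upright within about 2°. I carry it over the stack.

Emit:
play_rows --moves "0.001 -0.005 0.008 0 0 0 0.1; 0.003 -0.01 0.025 0 0 0 0.1; 0.0065 -0.015 0.05 0 0 0 0.1; 0.0105 -0.015 0.08 0 0 0 0.1; 0.0145 -0.015 0.11 0 0 0 0.1"

```text
time: 6.05
ee_pos: [0.4969, -0.1045, 0.2381]
tool_rot: [[0.953, -0.002, 0.301], [-0.301, 0.001, 0.953], [-0.002, -1.0, 0.0]]
force: [-0.7, -0.2, -1.6]
finger_gap: 0.0383
```

Emit:
play_rows --moves "0.004 0 0.03 0 0 0 0.1; 0.008 0 0.06 0 0 0 0.1; 0.012 0 0.09 0 0 0 0.1; 0.016 0 0.12 0 0 0 0.1; 0.019 0 0.15 0 0 0 0.1"

```text
time: 6.47
ee_pos: [0.5597, 0.0335, 0.2373]
tool_rot: [[0.954, -0.004, 0.3], [-0.3, 0.0, 0.954], [-0.004, -1.0, -0.001]]
force: [0.2, -0.3, -1.2]
finger_gap: 0.0385
```

Emit:
play_rows --moves "0.004 0 0.03 0 0 0 0.1; 0.008 0 0.06 0 0 0 0.1; 0.012 0 0.09 0 0 0 0.1; 0.0145 0 0.115 0 0 0 0.1; 0.0165 0 0.13 0 0 0 0.1"

```text
time: 6.88
ee_pos: [0.6145, 0.1535, 0.237]
tool_rot: [[0.955, -0.004, 0.298], [-0.298, 0.001, 0.955], [-0.004, -1.0, -0.0]]
force: [0.7, -1.1, -1.4]
finger_gap: 0.0383
```

Emit:
play_rows --moves "0.0005 0 0.006 0 0 0 0.1; 0.0005 0 0.0096 0 0 0 0.1; 0.0005 0 0.0096 0 0 0 0.1; 0.0005 0 0.0096 0 0 0 0.1; 0.0005 0 0.0096 0 0 0 0.1"

```text
time: 7.3
ee_pos: [0.6182, 0.1581, 0.2393]
tool_rot: [[0.953, -0.0, 0.301], [-0.301, -0.001, 0.953], [-0.0, -1.0, -0.001]]
force: [0.3, -0.4, -1.4]
finger_gap: 0.0384
```

Run:
```python
from h import *
s=bot.observe(); print(s['time'],s['ee_pos'],np.round(s['tool_rot'],3).tolist(),s['finger_gap'],s['force'])
x,y,z=s['ee_pos']
out=[]
for c,o in [('scene',(345,270)),('side',(323,135))]:
    im=bot.capture(c)
    for zz,r in [(.14,.013),(.04,.04)]: cv2.polylines(im,[np.round(proj(P[c],ring(.6205,.1585,zz,r))).astype(np.int32)],True,(0,255,0),1)
    cv2.polylines(im,[np.round(proj(P[c],ring(x,y,z-.051+.0025,.04))).astype(np.int32)],True,(0,255,255),1)
    im=im[max(o[1]-75,0):o[1]+75,o[0]-75:o[0]+75]; out.append(cv2.resize(im,(400,400)))
cv2.imwrite('pics/over.png',np.hstack(out)[:,:,::-1])
im=bot.capture('wrist'); cv2.imwrite('pics/overw.png',im[:,:,::-1])
```

```text
7.3 [0.61818313 0.15806761 0.23925371] [[0.953, -0.0, 0.301], [-0.301, -0.001, 0.953], [-0.0, -1.0, -0.001]] 0.03841924047328581 [ 0.34720419 -0.35689661 -1.37157401]
```

View pics/over.png

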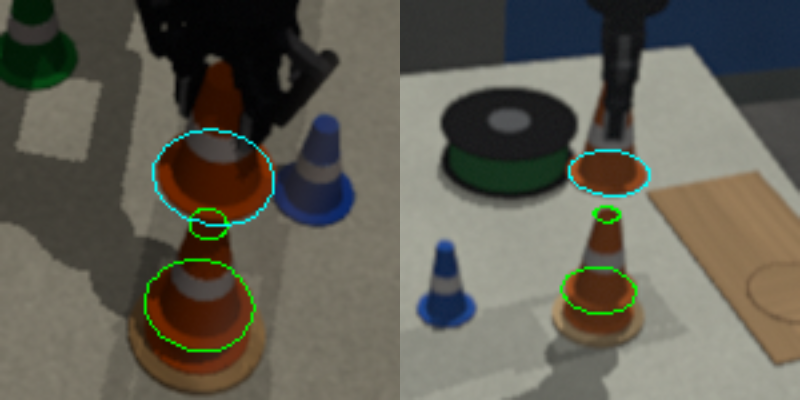

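View pics/overw.png

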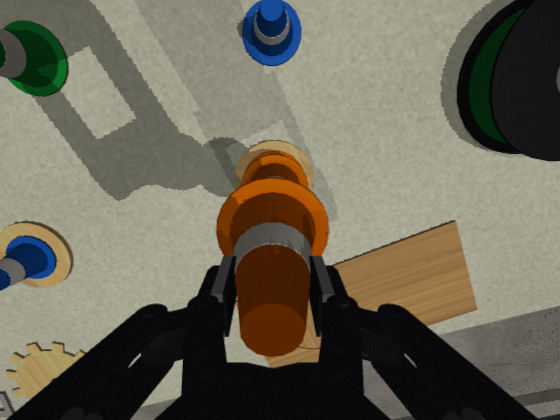

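Cyan (predicted held foot) lies on the held cone's foot in both views, and the green ring lies on the stack's top, so the alignment is within 2–3 mm. The mouth gives 14 mm of play at entry, so I lower the cone while watching side forces.

Emit:
play_rows --moves "0.001 0.01 0.001 0 0 0 0.1; 0.001 0.025 0.001 0 0 0 0.1; 0.001 0.04 0.001 0 0 0 0.1; 0.001 0.055 0.001 0 0 0 0.1; 0.001 0.065 0.001 0 0 0 0.1"

```text
time: 7.87
ee_pos: [0.6186, 0.1596, 0.1717]
tool_rot: [[0.954, -0.003, 0.3], [-0.3, -0.0, 0.954], [-0.003, -1.0, -0.001]]
force: [0.3, 0.5, -0.9]
finger_gap: 0.0387
```

Emit:
play_rows --moves "0 0.008 0 0 0 0 0.1; 0 0.016 0 0 0 0 0.1; 0 0.024 0 0 0 0 0.1; 0 0.032 0 0 0 0 0.1; 0 0.032 0 0 0 0 0.1"

```text
time: 8.28
ee_pos: [0.6189, 0.1598, 0.1403]
tool_rot: [[0.954, -0.002, 0.3], [-0.3, -0.001, 0.954], [-0.002, -1.0, -0.001]]
force: [-0.4, -1.2, -1.5]
finger_gap: 0.0382
```

Emit:
play_rows --moves "0 0.003 0 0 0 0 0.1; 0 0.006 0 0 0 0 0.1; 0 0.009 0 0 0 0 0.1; 0 0.011 0 0 0 0 0.1; 0 0.011 0 0 0 0 0.1"

```text
time: 8.7
ee_pos: [0.6205, 0.1599, 0.1316]
tool_rot: [[0.954, 0.002, 0.3], [-0.3, -0.0, 0.954], [0.002, -1.0, 0.0]]
force: [2.2, -1.5, -1.8]
finger_gap: 0.0385
```

Run:
```python
from h import *
s=bot.observe(); print(s['time'],s['ee_pos'],s['force'],s['torque'])
out=[]
for c,o in [('scene',(345,290)),('side',(323,150))]:
    im=bot.capture(c)[o[1]-60:o[1]+60,o[0]-60:o[0]+60]; out.append(cv2.resize(im,(400,400)))
cv2.imwrite('pics/low.png',np.hstack(out)[:,:,::-1])
```

```text
8.7 [0.62052693 0.1599064  0.13155624] [ 2.20889552 -1.50868204 -1.83047452] [-0.07145747 -0.25464515  0.00252318]
```

View pics/low.png

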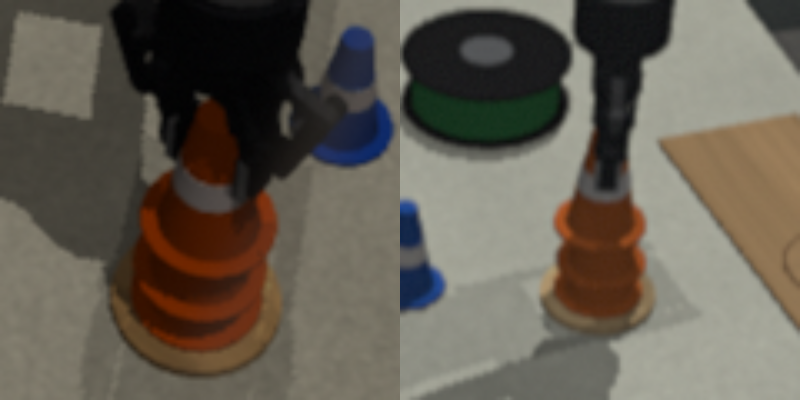

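The cone is upright over the stack, with a slight side force (+2 N x, -1.5 N y). I ease 1.5 mm that way and go on down until the ceiling touches.

Emit:
play_rows --moves "0.0015 0.001 0 0 0 0 0.1; 0.0015 0.003 0 0 0 0 0.1; 0.0015 0.005 0 0 0 0 0.1; 0.0015 0.006 0 0 0 0 0.1; 0.0015 0.006 0 0 0 0 0.1"

```text
time: 9.22
ee_pos: [0.6215, 0.1594, 0.1252]
tool_rot: [[0.954, 0.001, 0.3], [-0.3, -0.0, 0.954], [0.001, -1.0, 0.0]]
force: [1.6, -1.1, -0.7]
finger_gap: 0.0388
```

Emit:
play_rows --moves "0.0005 0.0005 -0.0005 0 0 0 0.1; 0.0005 0.001 -0.0005 0 0 0 0.1; 0.0005 0.0015 -0.0005 0 0 0 0.1; 0.0005 0.002 -0.0005 0 0 0 0.1; 0.0005 0.002 -0.0005 0 0 0 0.1"

```text
time: 9.63
ee_pos: [0.6217, 0.1589, 0.1233]
tool_rot: [[0.954, 0.0, 0.3], [-0.3, -0.0, 0.954], [0.0, -1.0, 0.0]]
force: [1.9, -0.7, 0.0]
finger_gap: 0.0387
```

Emit:
play_rows --moves "0.0005 0.0005 0 0 0 0 0.1; 0.0005 0.001 0 0 0 0 0.1; 0.0005 0.0015 0 0 0 0 0.1; 0.0005 0.002 0 0 0 0 0.1; 0.0005 0.002 0 0 0 0 0.1"

```text
time: 10.05
ee_pos: [0.6219, 0.1588, 0.1226]
tool_rot: [[0.954, -0.001, 0.3], [-0.3, -0.0, 0.954], [-0.001, -1.0, -0.0]]
force: [-2.5, -1.2, 6.0]
finger_gap: 0.0383
```

Now it is seated: +6 N vertical at z=0.1226, where 0.123 was expected. I open slowly and check before retreating.

Emit:
play_rows --moves "0 0 0 0 0 0 0.5; 0 0 0 0 0 0 0.6; 0 0 0 0 0 0 0.7; 0 0 0 0 0 0 0.85; 0 0 0 0 0 0 1"

```text
time: 10.47
ee_pos: [0.6217, 0.1588, 0.1208]
tool_rot: [[0.954, -0.001, 0.3], [-0.3, -0.0, 0.954], [-0.001, -1.0, -0.0]]
force: [0.3, -0.2, -0.0]
finger_gap: 0.0809
```

Emit:
play_rows --moves "0 0 0 0 0 0 1; 0 0 0 0 0 0 1; 0 -0.01 0 0 0 0 1; 0 -0.02 0 0 0 0 1; 0 -0.035 0 0 0 0 1"

```text
time: 10.88
ee_pos: [0.6214, 0.1587, 0.1564]
tool_rot: [[0.954, -0.002, 0.3], [-0.3, -0.0, 0.954], [-0.001, -1.0, -0.001]]
force: [0.1, -0.6, -0.6]
finger_gap: 0.0852
```

Emit:
play_rows --moves "0 -0.02 0 0 0 0 1; 0 -0.04 0 0 0 0 1; 0 -0.06 0 0 0 0 1; 0 -0.08 0 0 0 0 1; 0 -0.1 0 0 0 0 1"

```text
time: 11.3
ee_pos: [0.6224, 0.1588, 0.2591]
tool_rot: [[0.954, 0.002, 0.3], [-0.3, 0.0, 0.954], [0.002, -1.0, 0.001]]
force: [0.3, 0.5, -0.4]
finger_gap: 0.0854
```

Run:
```python
from h import *
s=bot.observe(); print(s['time'],s['ee_pos'],s['force'],s['finger_gap'])
out=[]
for c,o in [('scene',(345,280)),('side',(323,140))]:
    im=bot.capture(c); np.save(f'{c}3.npy',im)
    for t,b in [('blue_cone_mid',None)]:
        ms=[d for d in bot.trace(t,c)]
        for d in ms: print(c,d['position'],d['confidence'],fit({c:d['pixels'].astype(np.float32)},[.459,.207],BLUE))
    cv2.polylines(im,[np.round(proj(P[c],ring(.6205,.1585,.172,.013))).astype(np.int32)],True,(0,255,0),1)
    im=im[o[1]-75:o[1]+75,o[0]-75:o[0]+75]; out.append(cv2.resize(im,(400,400)))
cv2.imwrite('pics/end.png',np.hstack(out)[:,:,::-1])
im=bot.capture('wrist'); cv2.imwrite('pics/endw.png',im[:,:,::-1])
```

```text
11.3 [0.62235434 0.15884459 0.25912129] [ 0.25084309  0.45582747 -0.41560878] 0.08542224414334713
scene [387.4, 263.4] 0.77 (array([0.45774959, 0.20617743]), np.float64(69.5625))
scene [184.2, 268.1] 0.73 (array([-1.43029688,  0.53412891]), np.float64(1633.0))
side [265.5, 170.1] 0.63 (array([0.45941325, 0.20893182]), np.float64(38.9375))
```

View pics/end.png

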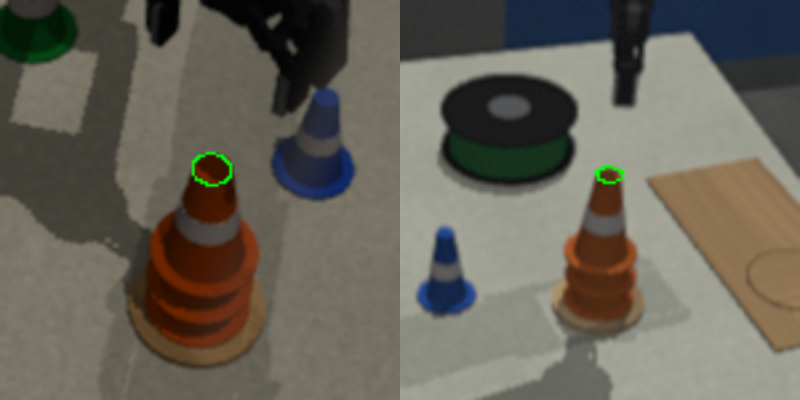

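View pics/endw.png

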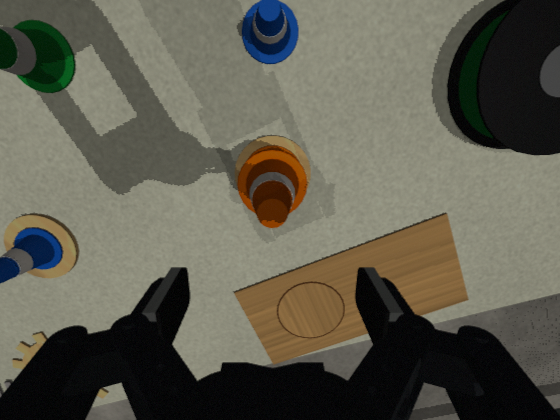

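The cone's top fills the predicted fully-home ring in both views (scene (349,268), side (327,130)). The three foot rings are evenly spaced and parallel, the gripper is clear, and the blue cone has not moved.

```bash
python3 -c "
from workcell import bot
print(bot.sign_off())"
```

```text
the job is handed in; nothing more can be done
None
```

I nested the loose orange cone over the orange stack, let go of it, and handed the job in at about 11.5 s of the 38 s allowed.

- **Seating:** I lowered the cone until it touched at TCP z 0.1226 m, where 0.123 m was expected. The upward force on the tool was 6 N.
- **Final position:** After release, the cone's top matched the predicted fully-home ring in the scene and side views. The foot rings looked parallel and evenly spaced, so the cone is upright. I judged this by overlay, not by a numeric pose fit.
- **Blue cone:** Its fitted position changed by 1.5 mm or less, which is within measurement noise. The green cones I could see had not moved, and the open gripper was well clear.

Some checks disagreed:
- **Stack position:** The side-camera mask fit put the stack up to 10 mm away from the other estimates. I dropped it in favour of the top-disc triangulation and the scene fit.
- **Detector:** It listed green cones as the orange one and, at the end, the blue stack as a loose blue cone. I excluded these by looking at the pictures and by poor fits.
- **Cone in hand:** Its tilt came out between 0.2° and 1.9° depending on the fit start, which made no difference to the placing.

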